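Stand the docked logger up on its prop leg

TASK

While the logger still stands in its charging dock, push the orange thumb tab at its back rearward until the sprung prop leg clicks over and meets its stop, feeling for it and not forcing it. Then lift the logger out and set it down gently in the middle of the blue rubber mat and square to it, leaning back on the open leg with its display towards you. Leave the bottles and the beaker standing where they are.

Things in the scene. Friction and masses are not known exactly. Their poses are not given: they have to be found in the camera images.
- logger: light grey data logger, 28 mm thick (x) x 96 wide (y) x 88 tall (z), about 0.45 kg, loose. Origin: underside centre; display along -x, prop leg is on the back (+x), z is up. Starts upright in the dock, 1 mm play; rocks back while the leg is pushed and may stay leaning a little. Its back is free for a finger within 18 mm of the middle line, between the leg's arms
- prop_leg: dark U-shaped prop leg on the logger's back, 72 wide. Origin on its hinge line, which runs along the logger's y at logger frame (19, 0, 74), 5 mm behind the back face. Folded it hangs flat along the back; two arms 5 mm thick, 9 wide, at y = +-31.5. Over 20 N on it counts as forcing it
- prop_hinge (a joint): angle of the prop leg: 0 folded, 0.70 fully out at its hard stop, foot to the rear. Below about 0.67 a spring returns it to 0; the push at the tab grows to 12 to 15 N (partly upward) near 0.5 to 0.6, then drops as the leg clicks over to the stop, where the spring holds it; pushing on there only loads the stop
- tab (a point): middle of the front face (push it towards logger +x) of the leg's orange thumb tab, 26 wide (y) x 18 high x 5 thick, beyond the case's +y side: folded at logger (16.5, 68, 35), spanning y 55 to 81, z 26 to 44. 39 mm from the hinge line: it goes 25 mm rearward and 9 up as the leg opens. A fingertip has room in front of it, beside the case, above the dock's 32 mm walls
- foot (a point): centre of the black rubber foot bar (radius 4, 72 long) at the leg's free end, 63 mm from the hinge line; 4 mm above the mat's top when the logger leans on it
- rear_edge (a point): middle of the logger's lower rear edge (logger frame 14, 0, 0), on which it rests when it leans on the leg; it then leans back by about 0.44 rad
- grip_top (a point): middle of the logger's top face (logger frame 0, 0, 88): grasp here from above, across the 28 mm thickness
- dock: black charging dock, base fixed, 76 (x) x 124 (y) mm; origin: underside centre. The logger stands centred in its dark grey cradle on a floor 8 mm high, same axes; front lip, low sides and two rear corner posts reach 32 mm above the bench, open between the posts. The cradle is sprung and yields back by up to 0.1 rad when pushed, so the tab gives way some mm. The way out is straight up
- mat: blue ribbed rubber mat, fixed, 150 (x) x 180 (y) x 3 mm; origin at the centre of its underside; its -x edge is towards the robot
- sample_bottle_white: white sample bottle with a white cap, 49 mm wide, 98 tall, loose; it stands upright and must stay where it is. Origin at the centre of its underside
- sample_bottle_yellow: sample bottle with pale yellow contents and a blue cap, 49 mm wide, 98 tall, loose; it stands upright and must stay where it is. Origin at the centre of its underside
- beaker: clear beaker, 59 mm wide, 71 tall, loose; it stands upright and must stay where it is. Origin at the centre of its underside
- dropper_bottle: brown dropper bottle with a black bulb, 33 mm wide, 94 tall, loose; it stands upright and must stay where it is. Origin at the centre of its underside
There are look-alikes about, which are no part of the job. Leave any turquoise look-alike of the dock alone.

How it is judged:
By the outcome, as a careful person would: the job done as asked, in the order asked, and still so for the second after the job is handed in, with the robot touching nothing.
It also fails if it takes over 61 s, if anything falls off the work surface, if the arm or the gripper's body presses on something with over 40 N, if the wrist force passes 120 N, or if a joint passes its speed limit or range.

ROBOT

A 6-joint arm with a two-finger parallel gripper is mounted at the origin on a cart in front of the work surface, level with it; the furniture and walls round the work are solid. World frame = base frame: x ahead of the robot, y to its left, z up, the work surface at z = 0. Lengths are in m, angles in degrees, forces in N, time in s.
With the tool pointing down it reaches from about 0.375 to 0.9 m from the base axis. Payload 3.1 kg.
Tool frame: the origin (TCP) lies at the very end of the fingers, on their centre line; the grasp point (between the pads) lies 19 mm behind it (bot.hold_point_z is the z of the grasp point in the tool frame, in m); z points along the fingers, y is the line along which they close (so a half turn about z gives the same grasp; the last joint's range is limited). The gripper opens to 87 mm and grips with 3 to 60 N. Pads are 19 mm wide; open, the fingers measure 117 mm over their backs; the gripper's body (75 mm by 190 mm) begins 51 mm behind the grasp point.
Start: joints at [-81.561, 30.224, 82.088, -0, 67.689, -10.227], TCP at [0.2, -0.592, 0.194] pointing down, gripper open.
Joint ranges: [-176.69, 176.69], [-43.24, 126.21], [12.49, 139.97], [-82, 262], [0, 151.66], [-163.58, 163.58]. Speed limits (degrees/s): [159.86, 159.86, 180, 180, 180, 180].

INTERFACE

Orientations are given as a 3x3 rotation matrix whose columns are the frame's x, y, z axes.
In Python, from rig import bot, capture, camera_model gives the robot as it stands.
- The arm moves only by the tool apply_moves, never from a script. Its argument "plan" is text: rows parted by semicolons, each of 6 numbers parted by spaces: the shift along the tool's x, y, z in units of 0.05 m (1.0 is 0.05 m), then the turn, a rotation vector about the tool's x, y, z in units of 360 degrees (1.0 is 360 degrees). In form: dx dy dz ax ay az; .... A call has 1 to 10 rows; each row shifts and turns the commanded pose from where the row before left it, along the tool's axes as they then stand; what a row does not reach is not made up. A row lasts 1/12 s, in which the tool goes at most 41.7 mm and 7.16 degrees, less where a joint would pass 70% of its speed; a pose out of reach is approached as far as the arm can. A call with a number of a shift or a turn outside -1 to 1 is refused whole. A call with a gripper value outside its range is refused whole. "gripper" is the gripper command: -1 is shut, 1 is fully open, values between are in proportion, set as the call begins (left out, the last holds). The fingers move at their own pace and stop on an object; the grip force is fixed at half the most. Time passes only in rows, so rows that do not move let the fingers close. It gives the time, the measured TCP pose, the force, the opening and the grip force at its end, in the units of the state.
- bot.read_state(): the state, without advancing time (a new reading comes with each control period).
- capture(name): name is "scene" or "top" or "wrist"; returns the picture (384x512x3 uint8, red, green, blue); there is no depth.
- camera_model(name): a dict with "vertical_fov" (degrees; the focal length in pixels is half the picture's height over the tangent of half this angle, whatever the lens; pixels are square), "cx", "cy" (the principal point, pixels), "position" and "rotation" of the camera in the world; the wrist camera has in their place "hand_eye" (4x4, takes a point from camera to tool coordinates, whose origin is the TCP and whose axes are the flange's). Camera axes: x right, y down, z forward; pixel columns grow to the right and rows downward; lengths in m; the calibration is good to about 2 mm. A picture is of the moment at which its call begins: read the wrist's pose just before it. camera_model takes no time and is no camera call.
- bot.hand_in(): hands the job in; it is judged then, once.
The state is a dict: "time_s": time; "joint_positions": joint angles; "qvel": joint speeds; "tau": joint torques, N m; "position": TCP position; "tcp_rot": TCP orientation; "force": force on the tool from outside, world axes, zero at the start; "moment": the same for the moment, N m; "opening": opening from 0.0 (shut) to 1.0 (fully open); "grasp_force": force on a finger pad.
Only numpy, scipy, OpenCV 4.12 (cv2) and the standard library are available. Lean on these libraries where they do the work, as an engineer would, in place of code of your own. Each camera call takes 0.05 s, during which the arm holds its last target. There are 200 camera calls.

## Working session

There is one attempt and no reset: what is moved stays moved. The work goes in short steps, Python scripts to look and compute and a tool call to move; the robot and the scene stay as the last step left them, time stands still between calls to the robot, and variables do not carry over. Pictures are saved under pics/ and viewed, at most 10 in all, crops included, and the job is handed in when it is done.

Besides the shell and the picture viewer there is one more tool, called after "Request:" as a command line: name --argument value ..., lists and objects as JSON in quotes. apply_moves: Moves the arm, as the interface text tells. Its arguments: {"type":"object","properties":{"plan":{"type":"string"},"gripper":{"type":"number"}},"required":["plan"]}

```bash
ls; mkdir -p pics; python3 - <<'E'
from rig import bot,capture,camera_model
import cv2,numpy as np
for n in("scene","top"):
    p=capture(n); cv2.imwrite(f"pics/{n}0.png",cv2.resize(p[...,::-1],(800,600),interpolation=cv2.INTER_CUBIC)); cv2.imwrite(f"pics/{n}_raw.png",p[...,::-1]); print(n,camera_model(n))
print(camera_model("wrist"));s=bot.read_state();print(s, bot.hold_point_z)
E
```

```text
pics
scene {'vertical_fov': 48.350665956614684, 'cx': 256.4461021258402, 'cy': 198.5328075454999, 'position': array([-0.20413112,  0.96777257,  0.62598508]), 'rotation': array([[-0.76455402, -0.27065154,  0.58498282],
       [-0.64397442,  0.28207964, -0.71114557],
       [ 0.0274609 , -0.92042317, -0.38995779]])}
top {'vertical_fov': 51.49459995219721, 'cx': 252.57710872430727, 'cy': 189.77058873316307, 'position': array([0.48744622, 0.01970523, 1.33602646]), 'rotation': array([[-0.00427812, -0.99680181,  0.07979882],
       [-0.99961167,  0.00206552, -0.02778913],
       [ 0.02753543, -0.07988672, -0.99642356]])}
{'vertical_fov': 67.02215597083124, 'cx': 258.16110119211436, 'cy': 196.107177053971, 'hand_eye': array([[ 7.10787510e-04, -9.63106116e-01, -2.69120983e-01,
         7.38664630e-02],
       [ 9.99998766e-01,  3.07593327e-04,  1.54035414e-03,
        -9.36929319e-04],
       [-1.40074467e-03, -2.69121746e-01,  9.63105147e-01,
        -1.89872057e-01],
       [ 0.00000000e+00,  0.00000000e+00,  0.00000000e+00,
         1.00000000e+00]])}
{'time_s': 0.1, 'joint_positions': array([-8.15608401e+01,  3.02735428e+01,  8.21499058e+01, -8.22221338e-04,
        6.76907049e+01, -1.02275821e+01]), 'qvel': array([ 0.01002457, -0.10827923, -0.15040037,  0.03950028,  0.00973527,
       -0.02208007]), 'tau': array([ 5.24294660e-05, -4.40985525e+01, -1.77150464e+01,  6.35485305e-02,
        5.34067419e-02, -4.85454143e-05]), 'position': array([ 0.19995111, -0.59138075,  0.19286582]), 'tcp_rot': array([[ 9.47394526e-01,  3.20067992e-01, -3.05528769e-04],
       [ 3.20067956e-01, -9.47392541e-01,  1.96883334e-03],
       [ 3.40704858e-04, -1.96305190e-03, -9.99998015e-01]]), 'force': array([ 0.39457155,  0.22711814, -0.47292642]), 'moment': array([-0.00904126,  0.03676915, -0.00544723]), 'grasp_force': 0.0, 'opening': 1.0001290293964358} -0.0187
```

View pics/top0.png

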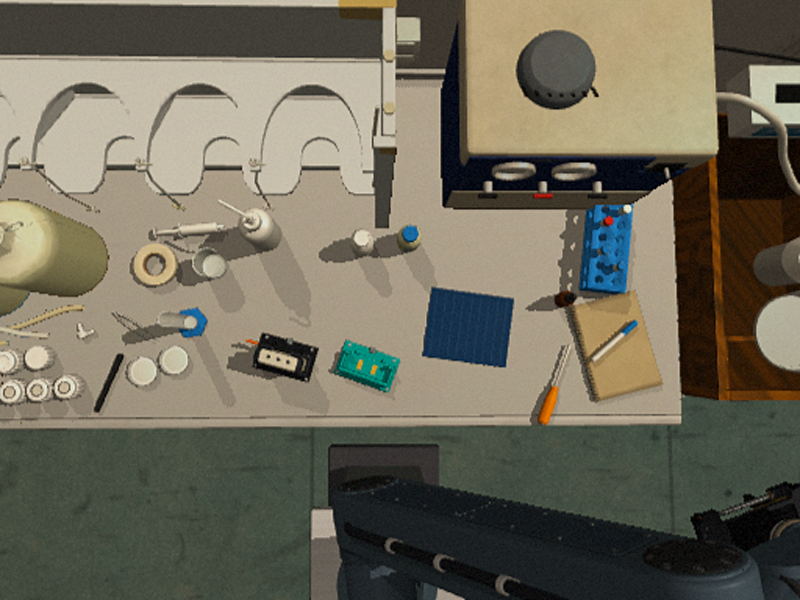

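View pics/scene0.png

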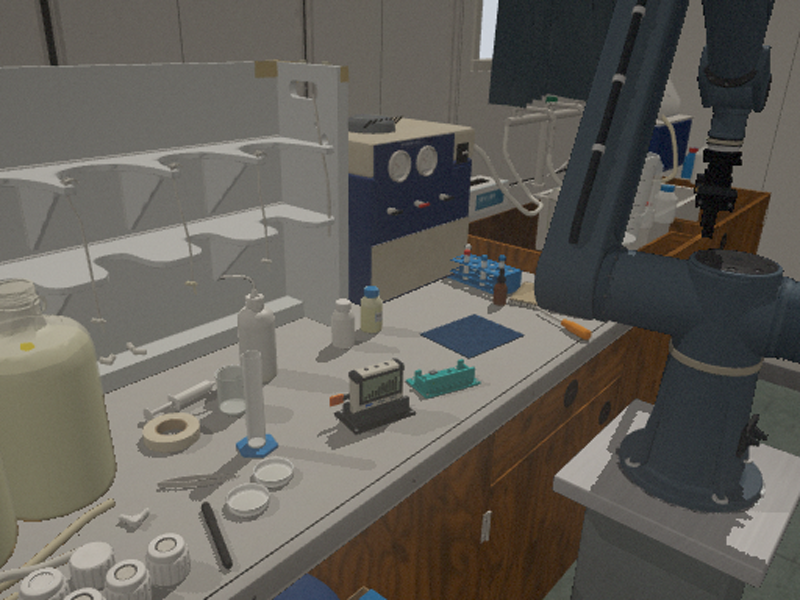

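Top view (800×600 px): the logger stands in the black dock at (285,358), its orange tab at (250,343) on the +y side; the mat is at (468,327). The bottles are at (362,240) and (408,238), the dropper at (566,299), and the beaker probably at (210,263).
Things that could be confused: the turquoise dock at (367,365) is empty and is the look-alike; the orange screwdriver at (550,400) is not the tab. I choose the black dock and check it in a close crop.

```bash
python3 - <<'E'
import cv2,numpy as np
t=cv2.imread("pics/top_raw.png");s=cv2.imread("pics/scene_raw.png")
a=cv2.resize(t[205:255,150:210],None,fx=6.6,fy=6.6,interpolation=cv2.INTER_CUBIC) 
b=cv2.resize(s[220:280,205:270],None,fx=6,fy=6,interpolation=cv2.INTER_CUBIC)
c=cv2.resize(t[175:245,262:338],None,fx=5,fy=5,interpolation=cv2.INTER_CUBIC) 
H=max(a.shape[0],b.shape[0]);f=lambda i:cv2.copyMakeBorder(i,0,H-i.shape[0],0,5,0)
o=np.hstack([f(a),f(b)]);print(a.shape,b.shape,o.shape)
cv2.imwrite("pics/c1.png",o)
E
```

```text
(330, 396, 3) (360, 390, 3) (360, 796, 3)
```

View pics/c1.png

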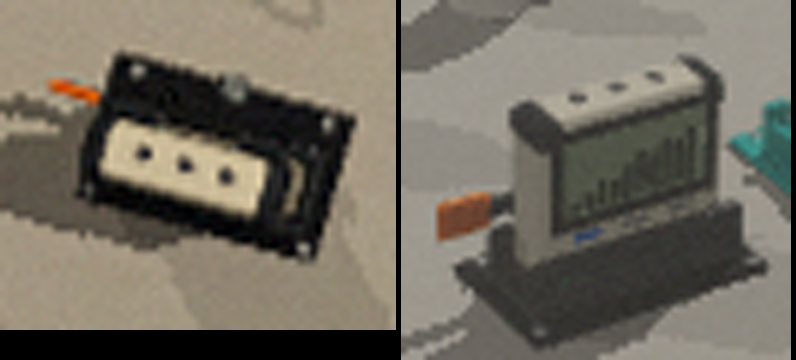

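Confirmed: the black dock holds the logger, display toward the robot, with the tab on its +y side. Crop pixels: dock base corners (120,55), (352,118), (312,260), (80,195); middle dot on the logger's top (185,165) in the top crop and (216,87) in the scene crop.

```bash
cat > h.py <<'E'
import numpy as np,cv2
from rig import bot,capture,camera_model
def ray(m,uv,R=None,p=None):
    f=192/np.tan(np.radians(m["vertical_fov"]/2))
    R=m["rotation"] if R is None else R; p=m["position"] if p is None else p
    d=R@np.array([(uv[0]-m["cx"])/f,(uv[1]-m["cy"])/f,1]); return p,d/np.linalg.norm(d)
def onz(m,uv,z,**k):
    p,d=ray(m,uv,**k); return p+d*(z-p[2])/d[2]
def wristpose(s=None):
    s=s or bot.read_state(); m=camera_model("wrist");H=m["hand_eye"]
    return m,s["tcp_rot"]@H[:3,:3],s["position"]+s["tcp_rot"]@H[:3,3]
def tri(r1,r2):
    (p,d),(q,e)=r1,r2
    t=np.linalg.lstsq(np.c_[d,-e],q-p,rcond=None)[0]; a,b=p+t[0]*d,q+t[1]*e
    return (a+b)/2,np.linalg.norm(a-b)
E
python3 - <<'E'
from h import *
np.set_printoptions(precision=4,suppress=True)
T=camera_model("top");S=camera_model("scene")
ct=lambda u,v:((u+.5)/6.6-.5+150,(v+.5)/6.6-.5+205)
cs=lambda u,v:((u+.5)/6-.5+205,(v+.5)/6-.5+220)
C=[onz(T,ct(*c),.006)[:2] for c in[(120,55),(352,118),(312,260),(80,195)]]
print(np.array(C),cv2.minAreaRect(np.float32(C)),np.mean(C,0))
for i,j in zip(range(4),(1,2,3,0)):
    d=C[j]-C[i];print(np.linalg.norm(d),np.degrees(np.arctan2(d[1],d[0])))
for a,b in[((145,153),(176,97)),((185,165),(216,87)),((227,176),(254,76))]:
    print(tri(ray(T,ct(*a)),ray(S,cs(*b))),onz(T,ct(*a),.096))
im=cv2.imread("pics/top_raw.png");h=cv2.cvtColor(im,cv2.COLOR_BGR2HSV)
m=cv2.inRange(h,(95,100,30),(125,255,160));m[:, :262]=0;m[:,338:]=0;m[:175]=0;m[245:]=0
m=cv2.morphologyEx(m,cv2.MORPH_OPEN,np.ones((3,3)))
c=max(cv2.findContours(m,0,1)[0],key=cv2.contourArea)
P=np.float32([onz(T,q[0],.003)[:2] for q in c]);print("mat",cv2.minAreaRect(P))
k=1.5625
for n,uv,z in[("white",(362,235),.098),("yel",(409,233),.098),("drop",(560,298),.05),("beak",(210,262),.07),("oven bottom",(450,205),0)]:
    print(n,onz(T,(uv[0]/k,uv[1]/k),z))
E
```

```text
[[0.5175 0.2645]
 [0.4855 0.148 ]
 [0.4147 0.1676]
 [0.4476 0.2835]] ((0.46610188484191895, 0.21599072217941284), (0.12078741192817688, 0.07341872900724411), 74.60315704345703) [0.4663 0.2159]
0.12078742311270693 -105.39684808546728
0.07341876515764498 164.54683466900968
0.12050346080120497 74.13091925186423
0.07242587139757724 -15.226057931726316
(array([0.4701, 0.2358, 0.0974]), np.float64(0.0009213553514163902)) [0.4697 0.2357 0.096 ]
(array([0.4641, 0.2169, 0.0972]), np.float64(0.00014175839613397848)) [0.464 0.217 0.096]
(array([0.4589, 0.1974, 0.0971]), np.float64(0.0002113012618135781)) [0.4588 0.1974 0.096 ]
mat ((0.5284646153450012, -0.17431853711605072), (0.1784382164478302, 0.14669717848300934), 82.0247802734375)
white [0.7108 0.0503 0.098 ]
yel [ 0.7149 -0.0443  0.098 ]
drop [ 0.5866 -0.3618  0.05  ]
beak [0.6601 0.36   0.07  ]
oven bottom [ 0.795  -0.1395  0.    ]
```

Request:
apply_moves --plan "0 0 -0.14 0 0 -0.01944;0 0 -0.14 0 0 -0.01944;0 0 -0.14 0 0 -0.01944;0 0 -0.14 0 0 -0.01944;0 0 -0.14 0 0 -0.01944;0 0 -0.14 0 0 -0.01944;0 0 -0.14 0 0 -0.01944;0 0 -0.14 0 0 -0.01944;0.66 0.25 0 0 0 0;0.66 0.25 0 0 0 0" --gripper -1

```text
time_s: 0.93
position: [0.2411, -0.5358, 0.2495]
tcp_rot: [[0.268, 0.964, 0.0], [0.964, -0.268, -0.001], [-0.001, 0.0, -1.0]]
force: [1.0, 0.0, 0.2]
opening: 0.325
grasp_force: 0.0
```

Request:
apply_moves --plan "0.66 0.25 0 0 0 0;0.66 0.25 0 0 0 0;0.66 0.25 0 0 0 0;0.66 0.25 0 0 0 0;0.66 0.25 0 0 0 0;0.66 0.25 0 0 0 0;0.66 0.25 0 0 0 0;0.66 0.25 0 0 0 0;0.66 0.25 0 0 0 0;0.66 0.25 0 0 0 0"

```text
time_s: 1.77
position: [0.45, -0.2481, 0.2495]
tcp_rot: [[0.265, 0.964, -0.001], [0.964, -0.265, 0.001], [0.0, -0.001, -1.0]]
force: [-0.3, 0.0, 0.0]
opening: 0.002
grasp_force: 0.0
```

Request:
apply_moves --plan "0.75 -0.19 0 0 0 0;0.75 -0.19 0 0 0 0;0.75 -0.19 0 0 0 0;0.75 -0.19 0 0 0 0;0.75 -0.19 0 0 0 0;0.75 -0.19 0 0 0 0;0.75 -0.19 0 0 0 0;0.75 -0.19 0 0 0 0;0.75 -0.19 0 0 0 0;0.75 -0.19 0 0 0 0"

```text
time_s: 2.6
position: [0.4565, 0.1387, 0.2496]
tcp_rot: [[0.265, 0.964, -0.0], [0.964, -0.265, -0.0], [-0.0, -0.0, -1.0]]
force: [1.2, 0.1, -0.5]
opening: 0.004
grasp_force: 0.0
```

Request:
apply_moves --plan "0.75 -0.19 0 0 0 0;0.75 -0.19 0 0 0 0;0 0 0 0 0 0"

```text
time_s: 2.85
position: [0.4581, 0.2204, 0.2496]
tcp_rot: [[0.258, 0.966, 0.001], [0.966, -0.258, 0.004], [0.004, -0.0, -1.0]]
force: [0.4, -0.9, 1.0]
opening: 0.007
grasp_force: 0.0
```

```bash
python3 - <<'E'
from h import *
s=bot.read_state();print(s["position"],s["joint_positions"])
p=capture("wrist");cv2.imwrite("pics/w1_raw.png",p[...,::-1]);np.savez("w1.npz",R=s["tcp_rot"],p=s["position"])
cv2.imwrite("pics/w1.png",cv2.resize(p[...,::-1],(800,600),interpolation=cv2.INTER_CUBIC))
E
```

```text
[0.45807542 0.22037372 0.24962616] [12.94609613 17.25278888 94.62791491  0.21207841 68.04250013 27.84550501]
```

View pics/w1.png

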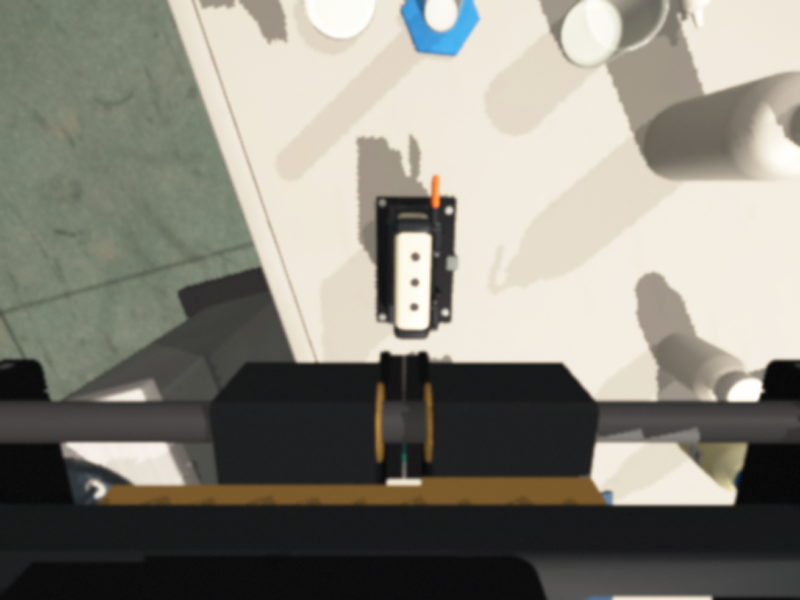

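The wrist view shows the logger in the dock, display side to the left, with dots at (416,257), (415,283) and (414,308). The tab runs (435,177) to (437,207), and the dock corners are (377,197), (456,197), (452,322) and (377,322).

```bash
cat >> h.py <<'E'
from scipy.spatial.transform import Rotation as Ro
def plan(pt,Rt,n=None):
    s=bot.read_state();R=s["tcp_rot"];d=R.T@(np.array(pt)-s["position"])/.05
    r=Ro.from_matrix(R.T@Rt).as_rotvec()/2/np.pi
    print("t",round(s["time_s"],2),"pos",s["position"].round(4),"shift",d.round(3),"rot",r.round(4),"rows>=",round(max(np.linalg.norm(d)/.82,np.linalg.norm(r)*360/7.1),1))
    if n: print("shift/row(%d)"%n,(d/n).round(3),"rot/row",(r/n).round(5),"| shift after rot:",((Rt.T@R@d)/n).round(3))
def B(yaw):
    c,s=np.cos(np.radians(yaw)),np.sin(np.radians(yaw)); return np.array([[-s,c,0],[c,s,0],[0,0,-1.]])
rx=lambda a:Ro.from_euler("x",a,degrees=True).as_matrix()
ry=lambda a:Ro.from_euler("y",a,degrees=True).as_matrix()
E
python3 - <<'E'
from h import *
np.set_printoptions(precision=4,suppress=True)
z=np.load("w1.npz");m,Rc,pc=wristpose(dict(tcp_rot=z["R"],position=z["p"]))
k=.64;w=lambda u,v,h:onz(m,((u+.5)*k-.5,(v+.5)*k-.5),h,R=Rc,p=pc)
D=[w(416,257,.096),w(415,283,.096),w(414,308,.096)];print(D,np.degrees(np.arctan2(*(D[0]-D[2])[[0,1]])))
C=np.array([w(*c,.006) for c in[(377,197),(456,197),(452,322),(377,322)]]);print(C[:,:2],C.mean(0))
d=C[0]-C[3];e=C[1]-C[2];print(np.degrees(np.arctan2(d[0],d[1])),np.degrees(np.arctan2(e[0],e[1])),[np.linalg.norm(C[i]-C[i-1]) for i in range(4)])
T=[w(434.5,177,.052),w(436.5,207,.052)];print(T,(T[0]+T[1])/2)
yaw=np.radians(-15.3);L=np.array([.465,.2165]);Rz=np.array([[np.cos(yaw),-np.sin(yaw)],[np.sin(yaw),np.cos(yaw)]])
print("tab pred",L+Rz@[.019,.068], "tab in logger",[Rz.T@(t[:2]-L) for t in T])
E
```

```text
[array([0.4719, 0.2354, 0.096 ]), array([0.466 , 0.2159, 0.096 ]), array([0.4602, 0.1966, 0.096 ])] 16.75135542579193
[[0.4497 0.2844]
 [0.5207 0.2654]
 [0.4891 0.1476]
 [0.4164 0.1671]] [0.469  0.2161 0.006 ]
15.839969910934247 15.053259414949194 [np.float64(0.12192691532548557), np.float64(0.0735608505411022), np.float64(0.12195106565313435), np.float64(0.07523487603033421)]
[array([0.5026, 0.2884, 0.052 ]), array([0.4984, 0.2645, 0.052 ])] [0.5005 0.2764 0.052 ]
tab pred [0.5013 0.2771] tab in logger [array([0.0173, 0.0793]), array([0.0196, 0.0551])]
```

```bash
cat >> h.py <<'E'
YAW=-15.5;LP=np.array([.466,.216,.008])
RL=np.array([[np.cos(np.radians(YAW)),-np.sin(np.radians(YAW)),0],[np.sin(np.radians(YAW)),np.cos(np.radians(YAW)),0],[0,0,1]])
RT=B(YAW)@rx(-32)@ry(-18)
OFF=RT@[.0095,.015,0]
E
python3 - <<'E'
from h import *
c=LP+RL@[.006,.077,.033]; t=c-OFF
print(t, "tool z",RT[:,2], "in logger",RL.T@(t-LP))
plan(t+[0,0,.1],RT,10)
print("down .1 in tool",(RT.T@[0,0,-.1]/.05).round(3),"push dir 1mm",(RT.T@RL@np.array([27,0,8])/np.hypot(27,8)*.001/.05).round(4))
E
```

```text
[0.47618747 0.28370488 0.03554079] tool z [ 0.40307233 -0.43246183 -0.80654167] in logger [-0.00827638  0.06796496  0.02754079]
t 2.9 pos [0.4579 0.2173 0.2494] shift [1.376 0.01  2.277] rot [-0.088  -0.0491  0.0153] rows>= 5.2
shift/row(10) [0.138 0.001 0.228] rot/row [-0.0088  -0.00491  0.00153] | shift after rot: [ 0.191 -0.121  0.141]
down .1 in tool [ 0.524 -1.06   1.613] push dir 1mm [0.0017 0.0193 0.0051]
```

Request:
apply_moves --plan "0 0 0 -0.01467 -0.00818 0.00255;0 0 0 -0.01467 -0.00818 0.00255;0 0 0 -0.01467 -0.00818 0.00255;0 0 0 -0.01467 -0.00818 0.00255;0 0 0 -0.01467 -0.00818 0.00255;0 0 0 -0.01467 -0.00818 0.00255;0.48 -0.30 0.35 0 0 0;0.48 -0.30 0.35 0 0 0;0.48 -0.30 0.35 0 0 0;0.48 -0.30 0.35 0 0 0"

```text
time_s: 3.73
position: [0.4782, 0.2807, 0.1351]
tcp_rot: [[0.418, 0.816, 0.4], [0.87, -0.232, -0.436], [-0.263, 0.53, -0.806]]
force: [1.1, -0.3, -0.2]
opening: 0.009
grasp_force: 0.0
```

```bash
python3 - <<'E'
from h import *
c=LP+RL@[.006,.077,.033]; t=c-OFF
plan(t,RT,4)
s=bot.read_state();print(s["force"],s["joint_positions"])
E
```

```text
t 3.73 pos [0.4782 0.2807 0.1351] shift [ 0.559 -1.102  1.563] rot [-0.0002  0.0007 -0.0008] rows>= 2.4
shift/row(4) [ 0.14  -0.275  0.391] rot/row [-6.0e-05  1.7e-04 -2.1e-04] | shift after rot: [ 0.14  -0.275  0.391]
[ 1.13055984 -0.30047995 -0.1671946 ] [ 39.38614231  34.5714213   99.33101738 -46.62359919  54.36959792
  91.36689022]
```

Descend in front of the tab, then look from the scene and wrist cameras.

Request:
apply_moves --plan "0.11 -0.22 0.313 0 0 0;0.11 -0.22 0.313 0 0 0;0.11 -0.22 0.313 0 0 0;0.11 -0.22 0.313 0 0 0;0.11 -0.22 0.313 0 0 0;0 0 0 0 0 0"

```text
time_s: 4.23
position: [0.4743, 0.2812, 0.0334]
tcp_rot: [[0.417, 0.818, 0.395], [0.868, -0.231, -0.439], [-0.268, 0.526, -0.807]]
force: [0.2, 0.4, -0.8]
opening: 0.006
grasp_force: 0.0
```

```bash
python3 - <<'E'
from h import *
c=LP+RL@[.006,.077,.033]; t=c-OFF
plan(t,RT,1);print(bot.read_state()["force"])
a=capture("scene")[200:280,195:280,::-1];b=capture("wrist")[120:280,150:370,::-1]
a=cv2.resize(a,None,fx=4.5,fy=4.5,interpolation=2);b=cv2.resize(b,None,fx=1.85,fy=1.85,interpolation=2)
H=max(a.shape[0],b.shape[0]);f=lambda i:cv2.copyMakeBorder(i,0,H-i.shape[0],0,4,0)
o=np.hstack([f(a),f(b)]);print(o.shape);cv2.imwrite("pics/pre.png",o)
E
```

```text
t 4.23 pos [0.4743 0.2812 0.0334] shift [ 0.048  0.041 -0.042] rot [-0.0008  0.0014 -0.0003] rows>= 0.1
shift/row(1) [ 0.048  0.041 -0.042] rot/row [-0.00081  0.00141 -0.00031] | shift after rot: [ 0.048  0.042 -0.042]
[ 0.16347901  0.44177697 -0.78331342]
(360, 797, 3)
```

View pics/pre.png

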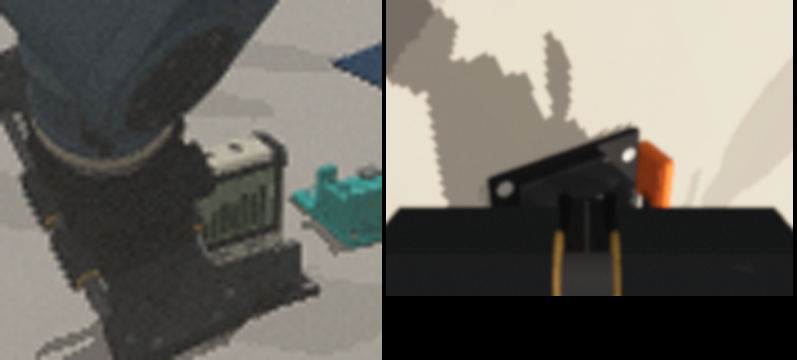

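Request:
apply_moves --plan "0.01 0.038 0.01 0 0 0;0.01 0.038 0.01 0 0 0;0.01 0.038 0.01 0 0 0;0.01 0.038 0.01 0 0 0"

```text
time_s: 4.67
position: [0.4845, 0.2832, 0.04]
tcp_rot: [[0.418, 0.815, 0.402], [0.87, -0.232, -0.434], [-0.26, 0.531, -0.806]]
force: [0.0, 0.0, 0.4]
opening: 0.002
grasp_force: 0.0
```

Request:
apply_moves --plan "0.003 0.038 0.01 0 0 0;0.003 0.038 0.01 0 0 0"

```text
time_s: 4.83
position: [0.4877, 0.282, 0.0405]
tcp_rot: [[0.417, 0.815, 0.402], [0.87, -0.232, -0.435], [-0.261, 0.531, -0.806]]
force: [0.6, -0.4, 0.1]
opening: 0.009
grasp_force: 0.0
```

Request:
apply_moves --plan "0.003 0.038 0.01 0 0 0;0.003 0.038 0.01 0 0 0"

```text
time_s: 5.0
position: [0.4911, 0.2808, 0.0412]
tcp_rot: [[0.417, 0.816, 0.401], [0.87, -0.231, -0.435], [-0.262, 0.53, -0.806]]
force: [0.3, -0.1, 0.5]
opening: 0.002
grasp_force: 0.0
```

Request:
apply_moves --plan "0 0.034 0.02 0 0 0;0 0.034 0.02 0 0 0"

```text
time_s: 5.17
position: [0.4947, 0.2791, 0.0412]
tcp_rot: [[0.417, 0.816, 0.401], [0.87, -0.231, -0.435], [-0.262, 0.53, -0.806]]
force: [0.6, 0.3, 0.1]
opening: 0.004
grasp_force: 0.0
```

Request:
apply_moves --plan "0 0.034 0.02 0 0 0;0 0.034 0.02 0 0 0"

```text
time_s: 5.33
position: [0.4982, 0.2774, 0.0413]
tcp_rot: [[0.417, 0.816, 0.401], [0.87, -0.231, -0.435], [-0.262, 0.53, -0.806]]
force: [-0.4, -0.0, -0.0]
opening: 0.002
grasp_force: 0.0
```

```bash
python3 - <<'E'
from h import *
b=capture("wrist")[130:270,180:360,::-1]
cv2.imwrite("pics/w2.png",cv2.resize(b,None,fx=4,fy=4,interpolation=2))
E
```

```text
(no output)
```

View pics/w2.png

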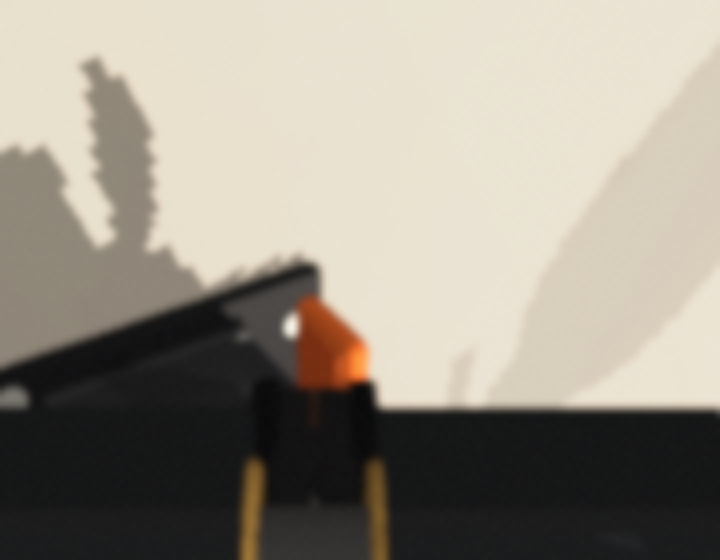

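```bash
python3 - <<'E'
from h import *
np.set_printoptions(precision=1,suppress=True)
s=bot.read_state();m,Rc,pc=wristpose(s);f=192/np.tan(np.radians(m["vertical_fov"]/2))
def pr(p):
    q=Rc.T@(p-pc);return np.array([m["cx"]+f*q[0]/q[2],m["cy"]+f*q[1]/q[2]])
cr=lambda p:(pr(p)-[180,130])*4
print("TCP",cr(s["position"]))
for x in(-.0095,.0095):
  for y in(-.015,-.008,.008,.015): print("tip",x,y,cr(s["position"]+s["tcp_rot"]@[x,y,0]))
for X in(.0165,.0215):
  for Y in(.055,.081):
    for Z in(.026,.044): print("tab",X,Y,Z,cr(LP+RL@[X,Y,Z]), "in tool mm",1000*s["tcp_rot"].T@(LP+RL@[X,Y,Z]-s["position"]))
E
```

```text
TCP [317.  381.1]
tip -0.0095 -0.015 [232.6 431.1]
tip -0.0095 -0.008 [272.  431.1]
tip -0.0095 0.008 [361.9 431. ]
tip -0.0095 0.015 [401.2 431. ]
tip 0.0095 -0.015 [230.6 329.9]
tip 0.0095 -0.008 [270.9 329.9]
tip 0.0095 0.008 [363.1 329.8]
tip 0.0095 0.015 [403.5 329.8]
tab 0.0165 0.055 0.026 [302.7 409.6] in tool mm [-9.9 -2.6 10.7]
tab 0.0165 0.055 0.044 [356.6 466.7] in tool mm [-14.6   7.   -3.8]
tab 0.0165 0.081 0.026 [301.3 296.2] in tool mm [14.8 -2.7  2.6]
tab 0.0165 0.081 0.044 [359.2 350.1] in tool mm [ 10.1   6.8 -11.9]
tab 0.0215 0.055 0.026 [325.2 400.2] in tool mm [-9.   1.6 13.2]
tab 0.0215 0.055 0.044 [379.9 456.1] in tool mm [-13.8  11.2  -1.3]
tab 0.0215 0.081 0.026 [325.5 287.4] in tool mm [15.7  1.5  5.1]
tab 0.0215 0.081 0.044 [384.3 340. ] in tool mm [10.9 11.1 -9.4]
```

The tab is still at its predicted place, spanning (300,295) to (367,350), with the tip seen over it and no contact. I back off, go lower and feel again.

Request:
apply_moves --plan "0 -0.12 -0.07 0 0 0;0 -0.12 -0.07 0 0 0;0.026 -0.053 0.08 0 0 0;0.026 -0.053 0.08 0 0 0;0 0 0 0 0 0"

```text
time_s: 5.8
position: [0.4846, 0.2833, 0.0296]
tcp_rot: [[0.416, 0.817, 0.4], [0.87, -0.23, -0.436], [-0.264, 0.529, -0.806]]
force: [0.3, 0.0, -0.4]
opening: 0.003
grasp_force: 0.0
```

Request:
apply_moves --plan "0 0.034 0.02 0 0 0;0 0.034 0.02 0 0 0;0 0.034 0.02 0 0 0"

```text
time_s: 6.05
position: [0.4912, 0.2808, 0.0311]
tcp_rot: [[0.417, 0.815, 0.401], [0.87, -0.231, -0.435], [-0.262, 0.531, -0.806]]
force: [-0.2, -0.8, -0.4]
opening: 0.004
grasp_force: 0.0
```

Request:
apply_moves --plan "0 0.034 0.02 0 0 0;0 0.034 0.02 0 0 0;0 0 0 0 0 0"

```text
time_s: 6.3
position: [0.495, 0.279, 0.0314]
tcp_rot: [[0.418, 0.815, 0.401], [0.87, -0.232, -0.435], [-0.262, 0.531, -0.806]]
force: [0.1, -0.3, -0.6]
opening: 0.006
grasp_force: 0.0
```

Request:
apply_moves --plan "0 0.034 0.02 0 0 0;0 0 0 0 0 0"

```text
time_s: 6.47
position: [0.4965, 0.2782, 0.0314]
tcp_rot: [[0.418, 0.815, 0.401], [0.87, -0.232, -0.435], [-0.262, 0.531, -0.806]]
force: [-0.1, -1.0, 0.1]
opening: 0.006
grasp_force: 0.0
```

Request:
apply_moves --plan "0 0.034 0.02 0 0 0;0 0 0 0 0 0"

```text
time_s: 6.63
position: [0.4982, 0.2775, 0.0315]
tcp_rot: [[0.417, 0.815, 0.401], [0.87, -0.231, -0.435], [-0.262, 0.53, -0.806]]
force: [-0.5, -0.1, -0.4]
opening: 0.005
grasp_force: 0.0
```

```bash
python3 - <<'E'
from h import *
s=bot.read_state();print(s["position"],s["force"],"in logger",RL.T@(s["position"]-LP))
b=capture("wrist")[130:270,180:360,::-1];cv2.imwrite("pics/w3r.png",b)
a=capture("scene")[200:280,195:280,::-1]
b=cv2.resize(b,None,fx=2.4,fy=2.4,interpolation=2);a=cv2.resize(a,None,fx=4,fy=4,interpolation=2)[:b.shape[0]]
b=b[:a.shape[0]];cv2.imwrite("pics/w3.png",np.hstack([b,a]))
E
```

```text
[0.49821299 0.27745416 0.03148612] [-0.46572603 -0.06675553 -0.40637532] in logger [0.0146185  0.06782764 0.02348612]
```

View pics/w3.png

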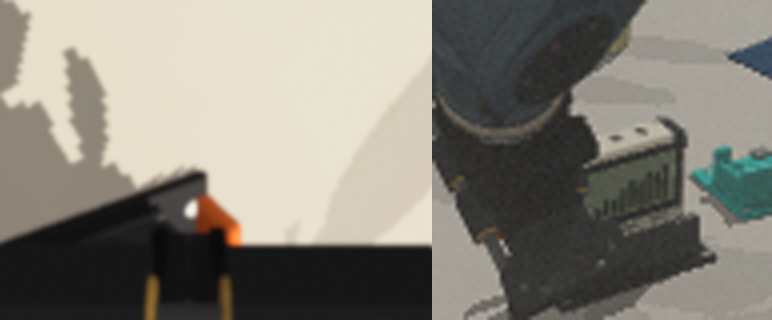

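Request:
apply_moves --plan "0 -0.12 -0.07 0 0 0;0 -0.12 -0.07 0 0 0;0.026 -0.053 0.08 0 0 0;0.026 -0.053 0.08 0 0 0;0 0 0 0 0 0;0 0.034 0.02 0 0 0;0 0.034 0.02 0 0 0"

```text
time_s: 7.32
position: [0.489, 0.2816, 0.0207]
tcp_rot: [[0.417, 0.816, 0.401], [0.87, -0.231, -0.435], [-0.262, 0.53, -0.806]]
force: [0.2, -0.8, 0.2]
opening: 0.006
grasp_force: 0.0
```

Request:
apply_moves --plan "0 0.034 0.02 0 0 0;0 0 0 0 0 0"

```text
time_s: 7.48
position: [0.4914, 0.2807, 0.0212]
tcp_rot: [[0.418, 0.815, 0.401], [0.87, -0.232, -0.435], [-0.262, 0.531, -0.806]]
force: [-0.1, 0.5, -0.2]
opening: 0.007
grasp_force: 0.0
```

Request:
apply_moves --plan "0 0.034 0.02 0 0 0;0 0 0 0 0 0"

```text
time_s: 7.65
position: [0.493, 0.2799, 0.0213]
tcp_rot: [[0.418, 0.815, 0.401], [0.87, -0.232, -0.435], [-0.262, 0.531, -0.806]]
force: [0.6, 0.5, -0.0]
opening: 0.006
grasp_force: 0.0
```

Request:
apply_moves --plan "0 0.034 0.02 0 0 0;0 0 0 0 0 0"

```text
time_s: 7.82
position: [0.4946, 0.2791, 0.0213]
tcp_rot: [[0.418, 0.815, 0.401], [0.87, -0.232, -0.435], [-0.262, 0.531, -0.806]]
force: [0.3, -0.5, 0.2]
opening: 0.006
grasp_force: 0.0
```

Request:
apply_moves --plan "0 0.034 0.02 0 0 0;0 0 0 0 0 0"

```text
time_s: 7.98
position: [0.4964, 0.2783, 0.0214]
tcp_rot: [[0.417, 0.815, 0.401], [0.87, -0.232, -0.435], [-0.262, 0.531, -0.806]]
force: [0.2, -0.1, -0.4]
opening: 0.008
grasp_force: 0.0
```

Request:
apply_moves --plan "0 0.034 0.02 0 0 0;0 0 0 0 0 0"

```text
time_s: 8.15
position: [0.4981, 0.2775, 0.0215]
tcp_rot: [[0.417, 0.815, 0.401], [0.87, -0.232, -0.435], [-0.262, 0.53, -0.806]]
force: [-1.1, 0.1, 0.3]
opening: 0.007
grasp_force: 0.0
```

Request:
apply_moves --plan "0 0.034 0.02 0 0 0;0 0 0 0 0 0"

```text
time_s: 8.32
position: [0.4999, 0.2767, 0.0216]
tcp_rot: [[0.417, 0.815, 0.401], [0.87, -0.231, -0.435], [-0.262, 0.53, -0.806]]
force: [-0.0, 1.2, -0.6]
opening: 0.005
grasp_force: 0.0
```

Request:
apply_moves --plan "0 0.034 0.02 0 0 0;0 0 0 0 0 0"

```text
time_s: 8.48
position: [0.5017, 0.2758, 0.0217]
tcp_rot: [[0.417, 0.815, 0.401], [0.87, -0.232, -0.435], [-0.262, 0.531, -0.806]]
force: [0.0, 0.1, -0.5]
opening: 0.007
grasp_force: 0.0
```

Request:
apply_moves --plan "0 0.034 0.02 0 0 0;0 0 0 0 0 0"

```text
time_s: 8.65
position: [0.5035, 0.275, 0.0218]
tcp_rot: [[0.417, 0.815, 0.401], [0.87, -0.232, -0.435], [-0.262, 0.53, -0.806]]
force: [-0.3, -0.8, -0.1]
opening: 0.006
grasp_force: 0.0
```

Request:
apply_moves --plan "0 0.034 0.02 0 0 0;0 0 0 0 0 0"

```text
time_s: 8.82
position: [0.5051, 0.2742, 0.0218]
tcp_rot: [[0.417, 0.816, 0.401], [0.87, -0.232, -0.435], [-0.262, 0.53, -0.806]]
force: [-0.3, 0.9, -0.2]
opening: 0.005
grasp_force: 0.3
```

```bash
python3 - <<'E'
from h import *
s=bot.read_state();print(s["position"],s["force"],s["moment"],"in logger",RL.T@(s["position"]-LP))
b=capture("wrist")[150:290,180:330,::-1];cv2.imwrite("pics/w4.png",cv2.resize(b,None,fx=4,fy=4,interpolation=2))
E
```

```text
[0.5051137  0.27418873 0.02175493] [-0.29476758  0.94387969 -0.16132519] [0.29863532 0.25234701 0.02588659] in logger [0.02214089 0.06652512 0.01375493]
```

View pics/w4.png

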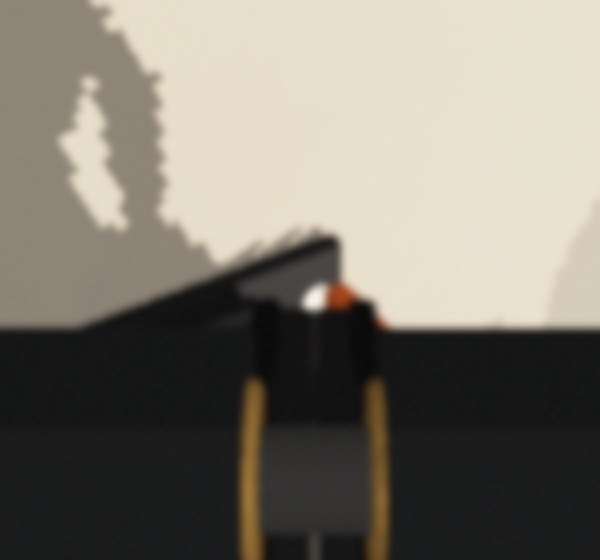

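Request:
apply_moves --plan "0 0.034 0.02 0 0 0;0 0 0 0 0 0"

```text
time_s: 9.03
position: [0.5068, 0.2734, 0.0218]
tcp_rot: [[0.417, 0.816, 0.401], [0.87, -0.232, -0.435], [-0.262, 0.53, -0.807]]
force: [-1.6, 1.3, 0.0]
opening: 0.005
grasp_force: 0.5
```

Request:
apply_moves --plan "0 0.034 0.02 0 0 0;0 0 0 0 0 0"

```text
time_s: 9.2
position: [0.5086, 0.2728, 0.0218]
tcp_rot: [[0.417, 0.816, 0.401], [0.87, -0.232, -0.434], [-0.261, 0.53, -0.807]]
force: [-1.3, 2.0, -1.2]
opening: 0.005
grasp_force: 1.0
```

```bash
python3 - <<'E'
from h import *
np.set_printoptions(precision=1,suppress=True)
s=bot.read_state();print(s["force"],s["moment"],"in logger",1000*RL.T@(s["position"]-LP))
m,Rc,pc=wristpose(s);f=192/np.tan(np.radians(m["vertical_fov"]/2))
def pr(p):
    q=Rc.T@(p-pc);return np.array([m["cx"]+f*q[0]/q[2],m["cy"]+f*q[1]/q[2]])
for X in(.0165,.0215):
  for Y in(.055,.081):
    for Z in(.026,.044): print("tab pred",X,Y,Z,pr(LP+RL@[X,Y,Z]),1000*s["tcp_rot"].T@(LP+RL@[X,Y,Z]-s["position"]))
b=capture("wrist");h=cv2.cvtColor(b,cv2.COLOR_RGB2HSV);mm=cv2.inRange(h,(3,150,60),(14,255,255));mm[230:]=0
ys,xs=np.nonzero(mm);print(len(xs),xs.min(),xs.max(),ys.min(),ys.max())
a=capture("top");h=cv2.cvtColor(a,cv2.COLOR_RGB2HSV);mm=cv2.inRange(h,(3,150,60),(14,255,255))[205:255,150:210]
print("top orange",mm.sum()/255)
E
```

```text
[-1.3  2.  -1.2] [0.5 0.5 0. ] in logger [25.8 66.1 13.8]
tab pred 0.0165 0.055 0.026 [257.3 252.4] [-15.4  -1.4 -11.1]
tab pred 0.0165 0.055 0.044 [272.3 269.5] [-20.1   8.2 -25.6]
tab pred 0.0165 0.081 0.026 [257.  222.6] [  9.4  -1.5 -19.2]
tab pred 0.0165 0.081 0.044 [273.3 239. ] [  4.6   8.  -33.7]
tab pred 0.0215 0.055 0.026 [263.5 249.6] [-14.5   2.9  -8.6]
tab pred 0.0215 0.055 0.044 [278.7 266.3] [-19.2  12.4 -23.1]
tab pred 0.0215 0.081 0.026 [263.7 219.9] [ 10.2   2.7 -16.7]
tab pred 0.0215 0.081 0.044 [280.2 235.9] [  5.5  12.3 -31.2]
35 262 269 222 227
top orange 17.0
```

Request:
apply_moves --plan "0.038 0 -0.012 0 0 0;0 0 0 0 0 0"

```text
time_s: 9.47
position: [0.5088, 0.2742, 0.022]
tcp_rot: [[0.418, 0.816, 0.4], [0.87, -0.231, -0.436], [-0.263, 0.53, -0.806]]
force: [-2.0, 0.3, -1.0]
opening: -0.001
grasp_force: 0.8
```

Request:
apply_moves --plan "0 0.034 0.02 0 0 0;0 0 0 0 0 0"

```text
time_s: 9.63
position: [0.5107, 0.2735, 0.0219]
tcp_rot: [[0.418, 0.816, 0.4], [0.87, -0.232, -0.435], [-0.262, 0.53, -0.806]]
force: [-2.7, 0.5, -0.3]
opening: 0.009
grasp_force: 1.4
```

Request:
apply_moves --plan "0 0.034 0.02 0 0 0;0 0 0 0 0 0"

```text
time_s: 9.8
position: [0.5126, 0.2729, 0.022]
tcp_rot: [[0.417, 0.816, 0.4], [0.87, -0.232, -0.435], [-0.262, 0.53, -0.807]]
force: [-2.8, 2.0, -0.7]
opening: 0.008
grasp_force: 1.9
```

```bash
cat > st.py <<'E'
from h import *
np.set_printoptions(precision=2,suppress=True)
s=bot.read_state();print("t",s["time_s"],"F logger",RL.T@s["force"],"M",s["moment"],"in logger",1000*RL.T@(s["position"]-LP),"gf",s["grasp_force"])
F=s["force"];M=s["moment"]
if np.linalg.norm(F)>2:
    r=np.cross(F,M)/F.dot(F); print("line of action nearest pt from TCP, tool mm",1000*s["tcp_rot"].T@r,"dir tool",s["tcp_rot"].T@F/np.linalg.norm(F),"par M",F.dot(M)/np.linalg.norm(F))
E
python3 st.py
```

```text
t 9.8 F logger [-3.18  1.15 -0.69] M [ 0.53  0.7  -0.16] in logger [29.66 67.25 14.  ] gf 1.9437088196718832
line of action nearest pt from TCP, tool mm [  10.97 -104.67  235.91] dir tool [ 0.21 -0.89 -0.4 ] par M 0.004970580953959893
```

Request:
apply_moves --plan "-0.002 0.038 0.014 0 0 0;-0.002 0.038 0.014 0 0 0;0 0 0 0 0 0"

```text
time_s: 10.05
position: [0.516, 0.2717, 0.0225]
tcp_rot: [[0.417, 0.816, 0.4], [0.871, -0.232, -0.433], [-0.261, 0.529, -0.807]]
force: [-4.8, 3.5, -2.7]
opening: 0.003
grasp_force: 2.9
```

Request:
apply_moves --plan "-0.002 0.038 0.014 0 0 0;-0.002 0.038 0.014 0 0 0;0 0 0 0 0 0"

```text
time_s: 10.3
position: [0.5193, 0.2706, 0.0229]
tcp_rot: [[0.417, 0.816, 0.4], [0.871, -0.233, -0.432], [-0.26, 0.528, -0.808]]
force: [-5.5, 3.9, -3.5]
opening: 0.005
grasp_force: 3.7
```

```bash
python3 st.py; python3 - <<'E'
from h import *
p=capture("wrist")[170:270,190:310,::-1];q=capture("top")[195:255,140:215,::-1]
a=cv2.resize(p,None,fx=3.5,fy=3.5,interpolation=2);b=cv2.resize(q,None,fx=5,fy=5,interpolation=2)
H=max(a.shape[0],b.shape[0]);f=lambda i:cv2.copyMakeBorder(i,0,H-i.shape[0],0,0,0)
cv2.imwrite("pics/m5.png",np.hstack([f(a),f(b)]))
E
```

```text
t 10.3 F logger [-6.35  2.3  -3.46] M [ 1.2   1.18 -0.04] in logger [36.74 66.9  14.93] gf 3.6860513043939136
line of action nearest pt from TCP, tool mm [ 12.07 -29.29 216.96] dir tool [ 0.27 -0.95 -0.14] par M -0.24335475314799895
```

Request:
apply_moves --plan "-0.003 0.039 0.0085 0 0 0;-0.003 0.039 0.0085 0 0 0;0 0 0 0 0 0"

```text
time_s: 10.65
position: [0.5223, 0.2696, 0.0239]
tcp_rot: [[0.416, 0.817, 0.399], [0.872, -0.233, -0.431], [-0.259, 0.528, -0.809]]
force: [-5.6, 5.6, -4.8]
opening: 0.009
grasp_force: 4.3
```

Request:
apply_moves --plan "-0.003 0.039 0.0085 0 0 0;0 0 0 0 0 0"

```text
time_s: 10.82
position: [0.5239, 0.269, 0.0245]
tcp_rot: [[0.416, 0.817, 0.399], [0.872, -0.233, -0.431], [-0.259, 0.527, -0.809]]
force: [-6.7, 6.1, -5.1]
opening: 0.001
grasp_force: 4.5
```

Request:
apply_moves --plan "-0.003 0.039 0.0085 0 0 0;0 0 0 0 0 0"

```text
time_s: 10.98
position: [0.5258, 0.2685, 0.0253]
tcp_rot: [[0.416, 0.817, 0.4], [0.872, -0.233, -0.43], [-0.259, 0.528, -0.809]]
force: [-5.1, 5.9, -3.6]
opening: 0.002
grasp_force: 4.2
```

```bash
python3 st.py
```

```text
t 10.9833 F logger [-6.54  4.35 -3.64] M [1.5  1.33 0.07] in logger [43.58 66.52 17.31] gf 4.205702616918217
line of action nearest pt from TCP, tool mm [ 23.93 -37.95 227.59] dir tool [ 0.46 -0.87 -0.19] par M -0.009338733701681064
```

Request:
apply_moves --plan "0.02 0 -0.006 0 0 0;0.016 0.039 0.003 0 0 0;0 0 0 0 0 0"

```text
time_s: 11.23
position: [0.5284, 0.2678, 0.027]
tcp_rot: [[0.417, 0.816, 0.4], [0.87, -0.231, -0.435], [-0.262, 0.529, -0.807]]
force: [-2.9, 1.4, -3.7]
opening: 0.004
grasp_force: 2.5
```

```bash
python3 st.py
```

```text
t 11.2333 F logger [-3.19  0.56 -3.68] M [ 0.72  0.95 -0.16] in logger [46.3  66.58 18.99] gf 2.5494041590718552
line of action nearest pt from TCP, tool mm [-13.76  57.97 238.13] dir tool [ 0.2  -0.95  0.24] par M -0.03793752399010111
```

Request:
apply_moves --plan "-0.003 0.039 0.0085 0 0 0;0 0 0 0 0 0"

```text
time_s: 11.4
position: [0.5296, 0.267, 0.0273]
tcp_rot: [[0.417, 0.817, 0.399], [0.87, -0.233, -0.434], [-0.262, 0.528, -0.808]]
force: [-4.5, 3.7, -3.1]
opening: 0.006
grasp_force: 3.5
```

```bash
python3 st.py
```

```text
t 11.4 F logger [-5.36  2.35 -3.11] M [ 1.03  1.2  -0.13] in logger [47.69 66.19 19.3 ] gf 3.5271739459130913
line of action nearest pt from TCP, tool mm [ 10.81 -30.71 237.21] dir tool [ 0.32 -0.94 -0.14] par M 0.023969272099848477
```

Request:
apply_moves --plan "0 0.02 0.004 0 0 0;0 0 0 0 0 0"

```text
time_s: 11.57
position: [0.5301, 0.2669, 0.0273]
tcp_rot: [[0.417, 0.817, 0.398], [0.87, -0.233, -0.434], [-0.261, 0.528, -0.808]]
force: [-5.8, 3.8, -5.1]
opening: 0.004
grasp_force: 4.0
```

```bash
python3 st.py
```

```text
t 11.5667 F logger [-6.57  2.14 -5.09] M [ 1.22  1.39 -0.14] in logger [48.14 66.16 19.32] gf 4.047047152353116
line of action nearest pt from TCP, tool mm [ -1.04   3.96 215.61] dir tool [ 0.26 -0.96  0.02] par M -0.12024657574140034
```

Request:
apply_moves --plan "0 0.02 0.004 0 0 0;0 0 0 0 0 0"

```text
time_s: 11.73
position: [0.5306, 0.2666, 0.0275]
tcp_rot: [[0.417, 0.817, 0.398], [0.87, -0.233, -0.434], [-0.262, 0.527, -0.809]]
force: [-6.4, 3.7, -4.0]
opening: 0.001
grasp_force: 4.4
```

```bash
python3 st.py;  python3 - <<'E'
from h import *
b=capture("wrist");np.save("b.npy",b);h=cv2.cvtColor(b,cv2.COLOR_RGB2HSV);mm=cv2.inRange(h,(3,150,60),(14,255,255));mm[235:]=0
ys,xs=np.nonzero(mm);print(len(xs),xs.min() if len(xs) else 0,xs.max() if len(xs) else 0)
p=b[150:270,170:330,::-1];q=capture("top")[195:255,140:215,::-1]
a=cv2.resize(p,None,fx=2.6,fy=2.6,interpolation=2);b=cv2.resize(q,None,fx=5,fy=5,interpolation=2)
H=max(a.shape[0],b.shape[0]);f=lambda i:cv2.copyMakeBorder(i,0,H-i.shape[0],0,0,0)
o=np.hstack([f(a),f(b)]);print(o.shape);cv2.imwrite("pics/m6.png",o)
E
```

```text
t 11.7333 F logger [-7.17  1.81 -3.99] M [ 1.23  1.44 -0.23] in logger [48.78 66.   19.47] gf 4.390671778237447
line of action nearest pt from TCP, tool mm [  1.63 -24.87 224.19] dir tool [ 0.18 -0.98 -0.11] par M -0.20407967674866895
56 273 279
(312, 791, 3)
```

Request:
apply_moves --plan "0 0.02 0.004 0 0 0;0 0.01 0.002 0 0 0;0 0 0 0 0 0"

```text
time_s: 12.08
position: [0.5314, 0.2662, 0.0276]
tcp_rot: [[0.417, 0.818, 0.397], [0.87, -0.234, -0.433], [-0.262, 0.526, -0.809]]
force: [-6.8, 4.2, -5.8]
opening: 0.004
grasp_force: 5.0
```

```bash
python3 st.py
```

```text
t 12.0833 F logger [-7.64  2.27 -5.81] M [ 1.32  1.67 -0.25] in logger [49.6  65.82 19.62] gf 5.020989248296246
line of action nearest pt from TCP, tool mm [ -0.99   4.12 216.97] dir tool [ 0.24 -0.97  0.02] par M -0.043333270151353825
```

Request:
apply_moves --plan "0 -0.034 -0.02 0 0 0;0 -0.034 -0.02 0 0 0;0 -0.068 -0.04 0 0 0;0.02 -0.17 -0.10 0 0 0;0.02 -0.17 -0.10 0 0 0;0.02 -0.17 -0.10 0 0 0;0 0 0 0 0 0"

```text
time_s: 12.67
position: [0.4998, 0.2853, 0.0273]
tcp_rot: [[0.415, 0.816, 0.402], [0.871, -0.23, -0.434], [-0.262, 0.53, -0.806]]
force: [0.3, 0.3, 0.3]
opening: 0.007
grasp_force: 0.0
```

```bash
python3 st.py;  python3 - <<'E'
from h import *
p=capture("wrist")[110:250,190:370,::-1];q=capture("top")[195:255,140:215,::-1]
a=cv2.resize(p,None,fx=2.3,fy=2.3,interpolation=2);b=cv2.resize(q,None,fx=5,fy=5,interpolation=2)
H=max(a.shape[0],b.shape[0]);f=lambda i:cv2.copyMakeBorder(i,0,H-i.shape[0],0,0,0)
o=np.hstack([f(a),f(b)]);print(o.shape);cv2.imwrite("pics/m7.png",o)
E
```

```text
t 12.6667 F logger [0.16 0.39 0.31] M [0.24 0.16 0.  ] in logger [14.04 75.83 19.31] gf 0.0
(322, 789, 3)
```

View pics/m7.png

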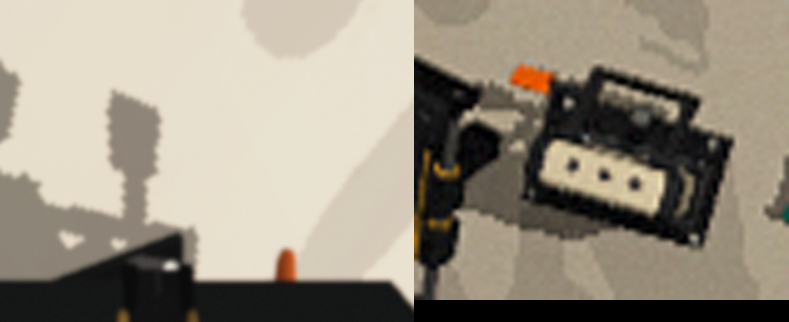

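The picture shows the U-shaped leg standing open behind the dock (bar at (645,95)) with the tab swung rearward at (532,78). It clicked and held. The logger's dots are at (572,165), (603,175) and (635,184).

Request:
apply_moves --plan "-0.17 0.345 -0.524 0 0 0;-0.17 0.345 -0.524 0 0 0;-0.17 0.345 -0.524 0 0 0;-0.17 0.345 -0.524 0 0 0;0 0 0 0 0 0" --gripper 0.25

```text
time_s: 13.18
position: [0.5049, 0.2862, 0.1641]
tcp_rot: [[0.42, 0.81, 0.41], [0.872, -0.234, -0.43], [-0.252, 0.538, -0.804]]
force: [0.0, 0.2, -0.0]
opening: 0.297
grasp_force: 0.0
```

```bash
python3 - <<'E'
from h import *
np.set_printoptions(precision=4,suppress=True)
T=camera_model("top")
D=np.array([onz(T,((u-414+.5)/5-.5+140,(v+.5)/5-.5+195),.096) for u,v in[(572,165),(603,175),(635,184)]]);print(D)
d=D[0]-D[2];print(np.degrees(np.arctan2(d[0],d[1])), "in logger",1000*RL.T@(D.mean(0)-LP))
plan([*(LP+RL@[.002,0,0])[:2],.16],B(YAW),8)
E
```

```text
[[0.4702 0.2368 0.096 ]
 [0.464  0.2177 0.096 ]
 [0.4583 0.198  0.096 ]]
16.984858191416095 in logger [-2.1603  0.9241 88.    ]
t 13.18 pos [0.5049 0.2862 0.1641] shift [-1.524 -0.312  0.37 ] rot [ 0.0895  0.0475 -0.0154] rows>= 5.2
shift/row(8) [-0.19  -0.039  0.046] rot/row [ 0.0112  0.0059 -0.0019] | shift after rot: [-0.195 -0.042  0.01 ]
```

Request:
apply_moves --plan "0 0 0 0.0149 0.0079 -0.0026;0 0 0 0.0149 0.0079 -0.0026;0 0 0 0.0149 0.0079 -0.0026;0 0 0 0.0149 0.0079 -0.0026;0 0 0 0.0149 0.0079 -0.0026;0 0 0 0.0149 0.0079 -0.0026;-0.52 -0.11 0 0 0 0;-0.52 -0.11 0 0 0 0;-0.52 -0.11 0 0 0 0;0 0 0 0 0 0"

```text
time_s: 14.02
position: [0.4608, 0.2093, 0.1574]
tcp_rot: [[0.27, 0.963, -0.017], [0.963, -0.27, -0.01], [-0.015, -0.014, -1.0]]
force: [-1.1, 0.1, 0.2]
opening: 0.625
grasp_force: 0.0
```

```bash
python3 - <<'E'
from h import *
s=bot.read_state();print(s["opening"],s["force"])
p=[.465,.2165,.16]
plan(p,B(-15.7),1)
b=capture("wrist");cv2.imwrite("pics/w8.png",cv2.resize(b[...,::-1][150:384,150:362],None,fx=2.5,fy=2.5,interpolation=2))
E
```

```text
0.6249036595023562 [-1.08291775  0.13401343  0.19322487]
t 14.02 pos [0.4608 0.2093 0.1574] shift [ 0.161  0.041 -0.056] rot [-0.0022  0.0023  0.0002] rows>= 0.2
shift/row(1) [ 0.161  0.041 -0.056] rot/row [-0.00218  0.00233  0.00015] | shift after rot: [ 0.161  0.041 -0.053]
```

Request:
apply_moves --plan "0.16 0.04 0 -0.0022 0.0023 0;0 0 0.4 0 0 0;0 0 0.4 0 0 0;0 0 0.3 0 0 0;0 0 0.3 0 0 0;0 0 0.3 0 0 0;0 0 0.15 0 0 0;0 0 0 0 0 0"

```text
time_s: 14.73
position: [0.4687, 0.2217, 0.0638]
tcp_rot: [[0.266, 0.964, 0.004], [0.964, -0.266, 0.003], [0.004, 0.003, -1.0]]
force: [-0.9, -0.9, -0.9]
opening: 0.625
grasp_force: 0.0
```

```bash
python3 - <<'E'
from h import *
s=bot.read_state();print(s["force"])
plan([.465,.2165,.042],B(-15.7),1)
E
```

```text
[-0.8986509  -0.88596507 -0.91570333]
t 14.73 pos [0.4687 0.2217 0.0638] shift [-0.121 -0.045  0.435] rot [ 0.0005 -0.0006  0.0008] rows>= 0.6
shift/row(1) [-0.121 -0.045  0.435] rot/row [ 0.00047 -0.00061  0.00078] | shift after rot: [-0.12  -0.043  0.436]
```

Request:
apply_moves --plan "-0.12 -0.045 0.1 0 0 0.0008;0 0 0.17 0 0 0;0 0 0.16 0 0 0;0 0 0 0 0 0;0 0 0 0 0 0"

```text
time_s: 15.15
position: [0.4652, 0.2156, 0.0436]
tcp_rot: [[0.272, 0.962, 0.005], [0.962, -0.272, 0.003], [0.004, 0.004, -1.0]]
force: [-0.2, -0.3, 0.4]
opening: 0.623
grasp_force: 0.0
```

Request:
apply_moves --plan "0 0 0 0 0 0;0 0 0 0 0 0;0 0 0 0 0 0;0 0 0 0 0 0;0 0 0 0 0 0;0 0 0 0 0 0;0 0 0 0 0 0;0 0 0 0 0 0" --gripper -1

```text
time_s: 15.82
position: [0.465, 0.2158, 0.044]
tcp_rot: [[0.272, 0.962, 0.005], [0.962, -0.272, 0.003], [0.004, 0.004, -1.0]]
force: [-1.2, 0.4, 2.1]
opening: 0.323
grasp_force: 29.8
```

Request:
apply_moves --plan "0 0 -0.1 0 0 0;0 0 -0.2 0 0 0;0 0 -0.3 0 0 0;0 0 -0.4 0 0 0;0 0 -0.4 0 0 0;0 0 -0.4 0 0 0;0 0 -0.4 0 0 0;0 0 -0.4 0 0 0;0 0 -0.4 0 0 0;0 0 -0.2 0 0 0"

```text
time_s: 16.65
position: [0.4653, 0.2153, 0.2066]
tcp_rot: [[0.272, 0.962, 0.01], [0.962, -0.272, 0.004], [0.006, 0.008, -1.0]]
force: [1.4, -0.1, -4.6]
opening: 0.322
grasp_force: 29.8
```

```bash
python3 - <<'E'
from h import *
np.set_printoptions(precision=4,suppress=True)
s=bot.read_state();print(s["force"],s["joint_positions"])
# mat pose from top raw, now unobstructed earlier picture: already known
plan([.5285,-.1743,.204],B(-8),12)
E
```

```text
[ 1.4295 -0.0622 -4.6176] [12.2661 20.3725 97.6253  0.1124 61.4208 27.9821]
t 16.65 pos [0.4653 0.2153 0.2066] shift [-7.156  3.335  0.033] rot [ 0.0014 -0.0009 -0.0216] rows>= 9.6
shift/row(12) [-0.596  0.278  0.003] rot/row [ 0.0001 -0.0001 -0.0018] | shift after rot: [-0.628  0.195  0.004]
```

Request:
apply_moves --plan "0 0 0 0 0 -0.0072;0 0 0 0 0 -0.0072;0 0 0 0 0 -0.0072;-0.3 0.1 0 0 0 0;-0.5 0.17 0 0 0 0;-0.6 0.19 0 0 0 0;-0.6 0.19 0 0 0 0;-0.6 0.19 0 0 0 0;-0.6 0.19 0 0 0 0;-0.6 0.19 0 0 0 0"

```text
time_s: 17.48
position: [0.4978, 0.0172, 0.2037]
tcp_rot: [[0.139, 0.99, 0.005], [0.99, -0.139, 0.003], [0.004, 0.005, -1.0]]
force: [0.9, -0.1, -3.7]
opening: 0.319
grasp_force: 29.8
```

Request:
apply_moves --plan "-0.6 0.19 0 0 0 0;-0.6 0.19 0 0 0 0;-0.6 0.19 0 0 0 0;-0.6 0.19 0 0 0 0;-0.6 0.19 0 0 0 0;-0.5 0.15 0 0 0 0;-0.3 0.08 0 0 0 0;0 0 0 0 0 0;0 0 0 0 0 0"

```text
time_s: 18.23
position: [0.5297, -0.1777, 0.2027]
tcp_rot: [[0.141, 0.99, 0.005], [0.99, -0.141, 0.005], [0.005, 0.004, -1.0]]
force: [-0.1, 0.7, -3.3]
opening: 0.32
grasp_force: 29.8
```

```bash
cat >> h.py <<'E'
MY=-8.;MC=np.array([.5285,-.1743,.003])
RM=np.array([[np.cos(np.radians(MY)),-np.sin(np.radians(MY)),0],[np.sin(np.radians(MY)),np.cos(np.radians(MY)),0],[0,0,1]])
RP=B(MY)@rx(25.2)
def tcp_place(h,dy=0): return MC+RM@[-.015,dy,h]-RP@[0.0,.014,.036]
E
python3 - <<'E'
from h import *
s=bot.read_state();print(s["force"],s["joint_positions"].round(1),s["opening"])
plan(tcp_place(.06),RP,6); print(tcp_place(0))
cv2.imwrite("pics/t9.png",capture("top")[...,::-1]);cv2.imwrite("pics/s9.png",capture("scene")[...,::-1])
w=capture("wrist")[...,::-1];cv2.imwrite("pics/w9.png",w)
E
```

```text
[-0.13231025  0.70950142 -3.34495645] [-30.2  24.4  91.3   0.4  64.2 -22.3] 0.3204881588942367
t 18.23 pos [ 0.5297 -0.1777  0.2027] shift [ 0.052 -0.288  2.023] rot [ 0.0706 -0.0009 -0.0001] rows>= 3.6
shift/row(6) [ 0.009 -0.048  0.337] rot/row [ 1.177e-02 -1.500e-04 -1.000e-05] | shift after rot: [0.011 0.101 0.325]
[ 0.51628056 -0.17258267  0.04153468]
```

Request:
apply_moves --plan "0 0 0 0.01177 -0.00015 0;0 0 0 0.01177 -0.00015 0;0 0 0 0.01177 -0.00015 0;0 0 0 0.01177 -0.00015 0;0 0 0 0.01177 -0.00015 0;0 0 0 0.01177 -0.00015 0;0.01 0.15 0.49 0 0 0;0.01 0.15 0.49 0 0 0;0.02 0.15 0.49 0 0 0;0.02 0.15 0.48 0 0 0"

```text
time_s: 19.22
position: [0.5176, -0.1715, 0.1008]
tcp_rot: [[0.136, 0.898, -0.418], [0.991, -0.124, 0.056], [-0.001, -0.422, -0.907]]
force: [0.0, 0.4, -4.4]
opening: 0.319
grasp_force: 29.9
```

```bash
python3 - <<'E'
from h import *
s=bot.read_state();print(s["force"],s["joint_positions"].round(1))
plan(tcp_place(.015),RP,4)
a=capture("top")[...,::-1][165:250,250:345];b=capture("scene")[...,::-1][150:245,240:350]
a=cv2.resize(a,None,fx=4,fy=4,interpolation=2);b=cv2.resize(b,None,fx=3.6,fy=3.6,interpolation=2)
H=max(a.shape[0],b.shape[0]);f=lambda i:cv2.copyMakeBorder(i,0,H-i.shape[0],0,0,0)
o=np.hstack([f(a),f(b)]);print(o.shape);cv2.imwrite("pics/m10.png",o)
E
```

```text
[ 0.03816674  0.36891266 -4.35945624] [-25.5  42.9  78.5  -7.5  82.6 -15.1]
t 19.22 pos [ 0.5176 -0.1715  0.1008] shift [-0.024  0.354  0.813] rot [0.0006 0.0004 0.0004] rows>= 1.1
shift/row(4) [-0.006  0.088  0.203] rot/row [0.00016 0.00011 0.0001 ] | shift after rot: [-0.006  0.089  0.203]
(342, 776, 3)
```

Request:
apply_moves --plan "-0.006 0.088 0.203 0.0002 0.0001 0.0001;-0.006 0.088 0.203 0.0002 0.0001 0.0001;-0.006 0.088 0.203 0.0002 0.0001 0.0001;-0.006 0.088 0.203 0 0 0;0 0 0 0 0 0"

```text
time_s: 19.73
position: [0.5142, -0.1736, 0.0558]
tcp_rot: [[0.141, 0.894, -0.426], [0.99, -0.127, 0.061], [0.0, -0.43, -0.903]]
force: [-0.8, 1.1, -5.1]
opening: 0.32
grasp_force: 29.9
```

```bash
python3 - <<'E'
from h import *
s=bot.read_state();print(s["force"])
plan(tcp_place(.006),RP,3)
E
```

```text
[-0.75516603  1.12807061 -5.10857896]
t 19.73 pos [ 0.5142 -0.1736  0.0558] shift [0.026 0.105 0.134] rot [-0.0008 -0.0001 -0.0002] rows>= 0.2
shift/row(3) [0.009 0.035 0.045] rot/row [-2.6e-04 -5.0e-05 -6.0e-05] | shift after rot: [0.009 0.035 0.045]
```

Request:
apply_moves --plan "0.009 0.035 0.045 -0.0003 0 0;0.009 0.035 0.045 -0.0003 0 0;0.009 0.035 0.045 -0.0002 0 0;0 0 0 0 0 0"

```text
time_s: 20.07
position: [0.5174, -0.1729, 0.0493]
tcp_rot: [[0.14, 0.897, -0.419], [0.99, -0.127, 0.059], [-0.001, -0.423, -0.906]]
force: [0.0, 1.2, -3.3]
opening: 0.32
grasp_force: 29.9
```

Request:
apply_moves --plan "0 0.017 0.036 0 0 0;0 0 0 0 0 0"

```text
time_s: 20.23
position: [0.5173, -0.173, 0.0474]
tcp_rot: [[0.14, 0.897, -0.419], [0.99, -0.127, 0.059], [-0.001, -0.423, -0.906]]
force: [0.4, -0.0, -4.6]
opening: 0.318
grasp_force: 29.9
```

Request:
apply_moves --plan "0 0.013 0.027 0 0 0;0 0 0 0 0 0"

```text
time_s: 20.4
position: [0.5173, -0.173, 0.0459]
tcp_rot: [[0.14, 0.897, -0.419], [0.99, -0.127, 0.059], [-0.001, -0.423, -0.906]]
force: [-0.0, 0.7, -5.1]
opening: 0.321
grasp_force: 29.9
```

Request:
apply_moves --plan "0 0.0085 0.018 0 0 0;0 0 0 0 0 0"

```text
time_s: 20.57
position: [0.5173, -0.173, 0.0449]
tcp_rot: [[0.14, 0.897, -0.419], [0.99, -0.127, 0.059], [-0.001, -0.423, -0.906]]
force: [0.0, -0.9, -4.8]
opening: 0.321
grasp_force: 29.9
```

Request:
apply_moves --plan "0 0.0085 0.018 0 0 0;0 0.0085 0.018 0 0 0;0 0 0 0 0 0"

```text
time_s: 20.82
position: [0.5172, -0.1729, 0.0427]
tcp_rot: [[0.14, 0.897, -0.42], [0.99, -0.127, 0.059], [-0.001, -0.424, -0.906]]
force: [0.2, 1.0, -5.3]
opening: 0.319
grasp_force: 29.9
```

Request:
apply_moves --plan "0 0.0085 0.018 0 0 0;0 0 0 0 0 0"

```text
time_s: 20.98
position: [0.5173, -0.173, 0.0419]
tcp_rot: [[0.14, 0.897, -0.419], [0.99, -0.127, 0.059], [-0.001, -0.423, -0.906]]
force: [-0.1, 0.1, -3.2]
opening: 0.319
grasp_force: 29.9
```

Request:
apply_moves --plan "0 0.0085 0.018 0 0 0;0 0 0 0 0 0"

```text
time_s: 21.15
position: [0.5173, -0.1732, 0.0417]
tcp_rot: [[0.14, 0.897, -0.42], [0.99, -0.127, 0.059], [-0.001, -0.424, -0.906]]
force: [-1.9, -0.4, 0.0]
opening: 0.322
grasp_force: 29.9
```

Request:
apply_moves --plan "0 0 0 0 0 0;0 0 0 0 0 0;0 0 0 0 0 0;0 0 0 0 0 0;0 0 0 0 0 0" --gripper 0.1

```text
time_s: 21.57
position: [0.5173, -0.173, 0.041]
tcp_rot: [[0.14, 0.897, -0.419], [0.99, -0.127, 0.059], [-0.001, -0.423, -0.906]]
force: [-0.2, -0.8, -0.2]
opening: 0.536
grasp_force: 0.0
```

Request:
apply_moves --plan "0 0 -0.1 0 0 0;0 0 -0.2 0 0 0;0 0 -0.3 0 0 0;0 0 -0.4 0 0 0;0 0 -0.5 0 0 0;0 0 -0.5 0 0 0;0 0 -0.5 0 0 0;0 0 -0.5 0 0 0;0 0 0 0 0 0"

```text
time_s: 22.32
position: [0.5851, -0.1834, 0.1825]
tcp_rot: [[0.14, 0.902, -0.409], [0.99, -0.129, 0.054], [-0.004, -0.412, -0.911]]
force: [0.7, -0.7, 1.1]
opening: 0.551
grasp_force: 0.0
```

```bash
python3 - <<'E'
from h import *
s=bot.read_state();print(s["force"],s["position"])
np.savez("w11.npz",R=s["tcp_rot"],p=s["position"])
w=capture("wrist")[...,::-1];cv2.imwrite("pics/w11r.png",w)
S=capture("scene")[...,::-1];cv2.imwrite("pics/s11r.png",S)
a=w[60:250,130:390];b=S[150:245,240:350]
a=cv2.resize(a,None,fx=1.55,fy=1.55,interpolation=2);b=cv2.resize(b,None,fx=3.5,fy=3.5,interpolation=2)
H=max(a.shape[0],b.shape[0]);f=lambda i:cv2.copyMakeBorder(i,0,H-i.shape[0],0,0,0)
o=np.hstack([f(a),f(b)]);print(o.shape,a.shape,b.shape);cv2.imwrite("pics/m11.png",o)
E
```

```text
[ 0.69361706 -0.7416085   1.11430437] [ 0.58507624 -0.18340577  0.18248591]
(332, 788, 3) (294, 403, 3) (332, 385, 3)
```

View pics/m11.png

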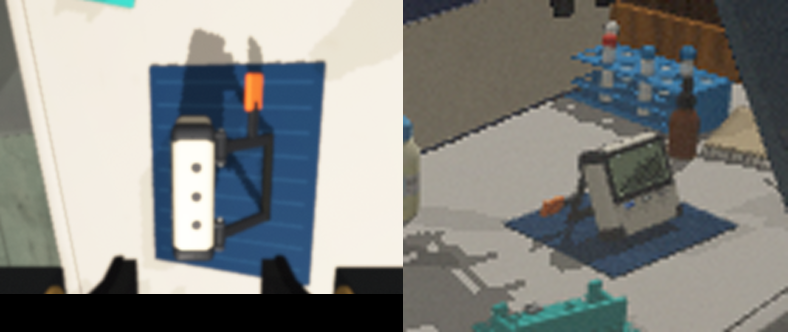

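```bash
python3 - <<'E'
from h import *
np.set_printoptions(precision=1,suppress=True)
z=np.load("w11.npz");m,Rc,pc=wristpose(dict(tcp_rot=z["R"],position=z["p"]))
w=lambda u,v,h:1000*RM.T@(onz(m,((u+.5)/1.55-.5+130,(v+.5)/1.55-.5+60),h,R=Rc,p=pc)-MC)
print("dots",[w(*c,.0886) for c in[(196,168),(196,196),(196,225)]])
print("foot",w(270,140,.010),w(268,216,.010))
print("mat corners",w(150,66,.003),w(325,62,.003),w(155,258,.003),w(309,285,.003))
E
```

```text
dots [array([13.4, 20.3, 85.6]), array([13.3,  1.2, 85.6]), array([ 13.2, -19.2,  85.6])]
foot [41.1 31.2  7. ] [ 42.1 -30.7   7. ]
mat corners [-68.9  88.2   0. ] [77.8 88.7  0. ] [-69.8 -88.4   0. ] [ 77.8 -88.6  -0. ]
```

```bash
python3 -c "
from rig import bot
print(bot.hand_in())"
```

```text
the job is handed in; nothing more can be done
None
```

I opened the prop leg in the dock until it clicked to its stop (about 10 N on the tool at most). The logger now leans on the open leg, display towards the robot, with its width centred and square to the mat to about 1 mm. I saw no sign of the bottles or beaker being touched but did not re-measure them, and I handed the job in at about 22 s.

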